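# Open the cleaner jug's safety cap and hold the cap up

### The job

The square cleaner jug in the wooden holder has a push-and-turn safety cap: press the cap down, keep it down while you twist it counter-clockwise (seen from above) until it is free, and lift it off. Finish while still holding the cap, upright and still, a few centimetres straight above the jug's open mouth. The jug stays standing in its holder, and the round bottle, bowl, wooden mould and turner are left where they are.

Things in the scene. Friction and masses are not known exactly. Their poses are not given: they have to be found in the camera images.
- holder: Dark wooden two-bay holder screwed to the bench, 148 x 300 mm, walls 55 mm high, floor 6 mm thick. Origin at the centre of its underside; x across, y along its length. Two bays 116 x 116 mm, centres 76 mm from the origin along +y and -y; one holds the jug, the other the round bottle (which is in which varies).
- jug: White square jug, 110 x 110 mm, body 150 mm high, cone shoulder to 165 mm, round neck 32 mm across up to the mouth at 207 mm; loop handle (z 65 to 145 mm) stands out 37 mm on its +x side. About 0.85 kg, loose; the bay keeps it from turning (3 mm play all round). Origin at the centre of its underside, z up.
- jug_mouth (a point): Centre of the jug's mouth (rim of the neck), 207 mm above the jug's underside.
- cap: Black ribbed round safety cap on the jug's neck, 54 mm across, 36 mm high, 40 g. Origin at the centre of its underside, z up. Locked at the start: its underside is 181 mm above the jug's underside (26 mm below the mouth), its x axis along the jug's x; 16 mm of bare neck lies under it. Take it by its sides from above, at any yaw, with a firm grip (25 N or more).
- cap_top (a point): Centre of the cap's top, 36 mm above its underside. A spring pushes the cap up: 7 N at the start, 13 N fully down (6 mm). Down less than 3.5 mm it turns only a few degrees; held 4 to 6 mm down it turns, counter-clockwise from above only. Keep it down for the first 35 degrees; between 45 and 140 degrees (75 is good) it is free and lifts straight off.
- round_bottle: White round plastic bottle with a small plain black cap, 76 mm diameter, 200 mm high, standing in the other bay. Origin at the centre of its underside. Leave alone.
- bowl: Steel bowl, 120 mm across, 50 mm high, on the bench beyond the holder. Origin at the centre of its underside. Leave alone.
- mould: Open wooden mould box, 140 x 120 x 60 mm, on the bench at the holder's +y end. Origin at the centre of its underside. Leave alone.
- turner: Spatula-like turner lying flat on the bench at the holder's -y end: wooden handle towards -x, steel blade 65 mm wide, 280 mm long in all, along its x axis, 20 mm high. Origin at the middle of its length, on the bench. Leave alone.

How it is judged:
By the outcome, as a careful person would: the job done as asked, in the order asked, and still so for the second after the job is handed in, while the arm keeps its last pose, push and grip.
It also fails if it takes over 38 s, if anything falls off the work surface, if the arm or the gripper's body presses on something with over 40 N, if the wrist force passes 120 N, or if a joint passes its speed limit or range.

### The arm

A 6-joint arm with a two-finger parallel gripper is mounted at the origin on the work surface. World frame = base frame: x ahead of the robot, y to its left, z up, the work surface at z = 0. Lengths are in m, angles in rad, forces in N, time in s.
With the tool pointing down it reaches from about 0.35 to 0.975 m from the base axis. Payload 4.9 kg.
Tool frame: the origin (TCP) lies midway between the tips of the shut fingers; the grasp point (between the pads) lies 19 mm behind it; z points along the fingers, y is the line along which they close (so a half turn about z gives the same grasp; the last joint's range is limited). The gripper opens to 85 mm and grips with 20 to 120 N. Pads are 22 mm wide; open, the fingers measure 114 mm over their backs; the gripper's body (76 mm by 85 mm) begins 54 mm behind the grasp point. The pads swing forward as they close: fully open they stand 13 mm farther back than shut.
Start: joints at [1.133, 0.053, 1.613, -0, 1.476, -0.119], TCP at [0.196, 0.593, 0.231] pointing down, gripper open.
Joint ranges: [-3.01, 3.01], [-1.01, 2.22], [0.06, 2.58], [-1.02, 4.17], [0.09, 2.62], [-3.14, 3.14]. Speed limits (rad/s): [2.57, 2.57, 3.14, 3.14, 3.14, 3.14].

### API

Orientations are given as a unit quaternion [w, x, y, z].
In Python, from plant import state, grab_frame, job_done, cut_out, place_of gives the robot as it stands.
- The arm moves only by the tool jog_arm, never from a script. Its argument "motion" is text: rows parted by semicolons, each of 7 numbers parted by spaces: the opening in per cent of the stroke, from 0 (shut) to 100 (fully open), then the shift along the tool's x, y, z as a fraction of full scale, then the turn, a rotation vector about the tool's x, y, z as a fraction of full scale. A call has exactly 5 rows; each row is the pose to reach, as a shift and turn from the pose commanded when the call began, along the tool's axes at that moment; what a row does not reach only later rows make up. Full scale, the value 1, is 50 cm for a shift and 1.5 rad for a turn. A row lasts 1/8 s, in which the tool goes at most 62.5 mm and 10.7 degrees, less where a joint would pass 70% of its speed; a pose out of reach is approached as far as the arm can. A call with a number of a shift or a turn outside -1 to 1 is refused whole. A call with a gripper value outside its range is refused whole. The fingers move at their own pace and stop on an object; the grip force is fixed at half the most. Time passes only in rows, so rows that repeat a pose let the fingers close, or fill a call up. It gives the time, the measured TCP pose, the force, the opening and the grip force at its end, in the units of the state.
- state(): the state, without advancing time (a new reading comes with each control period).
- grab_frame(name): name is "scene" or "side" or "wrist"; returns a dict with "color" (480x640x3 uint8, red, green, blue), "range_z" (480x640 float32, m along the optical axis (not along the pixel's ray), 0 where there is no reading), "intrinsics" (3x3 intrinsics, pixels), "world_from_camera" (4x4, takes a point from camera to world coordinates). Camera axes: x right, y up, looking along -z (the intrinsics and any distortion apply to the point x, -y, -z); pixel columns grow to the right and rows downward; lengths in m; the calibration is good to about 2 mm. A picture is of the moment at which its call begins.
- job_done(): hands the job in; it is judged then, once.
Trained networks look in the newest picture that a camera, given by its name, has taken for a name from the list of things; names that differ only in an ending like _2 or _b are one class to them, and where a whole thing is asked for, a point or a joint stands for the part that bears it (a point fixed in the world has none). Each returns a list of dicts, best first, with "p" (0 to 1); they miss things now and then, are a little off and sometimes report something else, mostly with a low value. They report only what shows in the picture. A call takes as long as a camera call.
- cut_out(camera, thing): "pixels" (480x640 bool, what is visible of it).
- place_of(camera, thing): "at" ([x, y, z] in m, in world coordinates, good to about 4 mm: a listed point, or the origin of a listed thing).
The state is a dict: "time": time; "joint_pos": joint angles; "joint_vel": joint speeds; "joint_efforts": joint torques, N m; "tool_pos": TCP position; "tool_rot": TCP orientation; "contact_force": force on the tool from outside, world axes, zero at the start; "ft_torque": the same for the moment, N m; "gripper_width": opening from 0.0 (shut) to 1.0 (fully open); "grasp_force": force on a finger pad.
Only numpy, scipy, OpenCV 4.12 (cv2) and the standard library are available. Lean on these libraries where they do the work, as an engineer would, in place of code of your own. Each camera call takes 0.05 s, during which the arm holds its last target. There are 200 camera calls.

## Working session

There is one attempt and no reset: what is moved stays moved. The work goes in short steps, Python scripts to look and compute and a tool call to move; the robot and the scene stay as the last step left them, time stands still between calls to the robot, and variables do not carry over. Pictures are saved under pics/ and viewed, at most 10 in all, crops included, and the job is handed in when it is done.

Besides the shell and the picture viewer there is one more tool, called after "Request:" in YAML: its name, and indented under it one key for each argument. jog_arm: Moves the arm, as the interface text tells. Shift numbers are shares of 50 cm and turn numbers shares of 1.5 rad, none past 1 either way. Its arguments: {"type":"object","properties":{"motion":{"type":"string"}},"required":["motion"]}

```bash
mkdir -p pics; cat > h.py <<'E'
import numpy as np,cv2
from plant import *
def pts(f,m):
    K=f["intrinsics"];z=f["range_z"];v,u=np.nonzero(m&(z>0));d=z[v,u]
    p=np.stack([(u-K[0,2])/K[0,0]*d,-(v-K[1,2])/K[1,1]*d,-d,np.ones_like(d)])
    return (f["world_from_camera"]@p)[:3].T
E
python3 - <<'E'
from h import *
np.set_printoptions(precision=4,suppress=True)
s=state();print({k:s[k] for k in("time","tool_pos","tool_rot","gripper_width","contact_force")})
ims=[]
for c in("scene","side"):
    f=grab_frame(c);ims.append(f["color"])
    for t in("cap","cap_top","jug","jug_mouth","round_bottle","holder","bowl"):
        print(c,t,[(round(r["p"],2),np.round(r["at"],4)) for r in place_of(c,t)[:2]])
    r=cut_out(c,"cap")
    for q in r[:2]:
        P=pts(f,q["pixels"]);top=P[P[:,2]>np.percentile(P[:,2],98)-.004]
        print("cut",q["p"],len(P),np.percentile(P,[2,50,98],axis=0),"top",(top.min(0)+top.max(0))/2,np.ptp(top,axis=0), cv2.boundingRect(q["pixels"].astype('uint8')))
cv2.imwrite("pics/a.png",cv2.resize(np.hstack(ims)[:,:,::-1],(800,300),interpolation=cv2.INTER_AREA))
E
```

```text
{'time': 0.0, 'tool_pos': array([0.1956, 0.5929, 0.23  ]), 'tool_rot': array([-0.0003,  0.1587,  0.9873, -0.001 ]), 'gripper_width': 1.0048140740307596, 'contact_force': array([ 0.0164, -0.9963,  0.6539])}
scene cap [(0.82, array([0.5124, 0.2391, 0.1891]))]
scene cap_top [(0.57, array([0.5107, 0.2381, 0.2205]))]
scene jug [(0.96, array([0.5113, 0.2406, 0.0109]))]
scene jug_mouth [(0.62, array([0.5111, 0.2411, 0.2136]))]
scene round_bottle [(0.6, array([0.5386, 0.0958, 0.0121]))]
scene holder [(0.68, array([0.5252, 0.1673, 0.0012]))]
scene bowl [(0.59, array([0.7003, 0.2271, 0.0026])), (0.15, array([ 0.559 , -0.077 ,  0.0022]))]
cut 0.63 471 [[0.4854 0.2135 0.1892]
 [0.5204 0.2327 0.221 ]
 [0.5371 0.2617 0.226 ]] top [0.5097 0.2406 0.2247] [0.0576 0.0518 0.0051] (344, 157, 23, 25)
side cap [(0.57, array([0.5116, 0.2433, 0.1891]))]
side cap_top [(0.85, array([0.5075, 0.238 , 0.2216]))]
side jug [(0.62, array([0.5112, 0.2405, 0.0041]))]
side jug_mouth [(0.58, array([0.5092, 0.2397, 0.2125]))]
side round_bottle [(0.94, array([0.5465, 0.0954, 0.0095])), (0.33, array([0.5123, 0.241 , 0.0046]))]
side holder []
side bowl [(0.93, array([ 0.6954,  0.2301, -0.0001]))]
```

View pics/a.png

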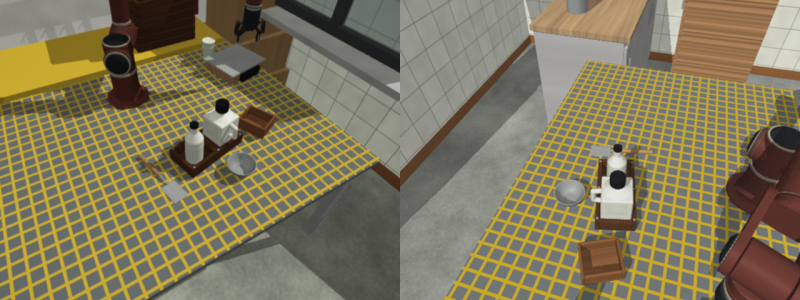

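The picture shows the black cap on the jug at about (222,106) in the left half and (618,180) in the right half. The networks agree: cap centre (0.510, 0.240), top near z 0.223, as it should be. I'll move above it.

Request:
jog_arm:
  motion: "100 -0.06 -0.03 -0.12 0 0 0; 100 -0.2 -0.12 -0.14 0 0 0; 100 -0.35 -0.2 -0.14 0 0 0; 100 -0.47 -0.27 -0.14 0 0 0; 100 -0.58 -0.335 -0.14 0 0 0"

```text
time: 1.52
tool_pos: [0.383, 0.3836, 0.3013]
tool_rot: [0.0, 0.159, 0.987, 0.0]
contact_force: [1.0, 0.7, -0.8]
gripper_width: 0.998
grasp_force: 0.0
```

Request:
jog_arm:
  motion: "100 -0.1 -0.06 0 0 0 0; 100 -0.18 -0.1 0 0 0 0; 100 -0.24 -0.14 0 0 0 0; 100 -0.24 -0.14 0 0 0 0; 100 -0.24 -0.14 0 0 0 0"

```text
time: 2.15
tool_pos: [0.4737, 0.2813, 0.3009]
tool_rot: [-0.0, 0.159, 0.987, 0.0]
contact_force: [0.6, -0.3, 0.4]
gripper_width: 0.999
grasp_force: 0.0
```

```bash
cat > look.py <<'E'
from h import *
from scipy.spatial.transform import Rotation as R
import sys
np.set_printoptions(precision=4,suppress=True)
s=state();q=s["tool_rot"];M=R.from_quat(np.r_[q[1:],q[0]]).as_matrix()
print(s["time"],s["tool_pos"],s["contact_force"],s["gripper_width"],s["grasp_force"],s["joint_pos"]);print(M)
f=grab_frame("wrist");cv2.imwrite("pics/%s.png"%sys.argv[1],cv2.resize(f["color"][:,:,::-1],(400,300),interpolation=cv2.INTER_AREA))
for t in("cap","cap_top","jug_mouth"):
    print(t,[(round(r["p"],2),r["at"],M.T@(np.array(r["at"])-s["tool_pos"])/.5) for r in place_of("wrist",t)[:1]])
for g in cut_out("wrist","cap")[:1]:
    P=pts(f,g["pixels"]);z=np.median(P[P[:,2]>np.percentile(P[:,2],90)-.004,2]);T=P[abs(P[:,2]-z)<.004]
    c,r=cv2.minEnclosingCircle(T[:,:2].astype('float32'));print("cut",g["p"],len(T),"centre",c,"r",r,"median",np.median(T,axis=0),"topz",z)
E
python3 look.py b
```

```text
2.15 [0.4737 0.2813 0.3009] [ 0.5765 -0.2961  0.3642] 0.9991811109943866 0.0 [ 0.4006 -0.1563  1.6995  0.0004  1.5986 -0.8514]
[[-0.9496  0.3134 -0.0003]
 [ 0.3134  0.9496  0.0003]
 [ 0.0004  0.0002 -1.    ]]
cap [(0.58, [0.5076, 0.2423, 0.1874], array([-0.0889, -0.0529,  0.2269]))]
cap_top [(0.71, [0.5054, 0.2411, 0.2275], array([-0.0855, -0.0565,  0.1467]))]
jug_mouth []
cut 0.65 5085 centre (0.5102870464324951, 0.2431093454360962) r 0.02800937555730343 median [0.5084 0.2436 0.2231] topz 0.22311955400245365
```

View pics/b.png

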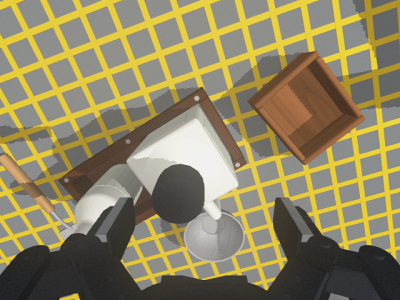

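The wrist view has the cap at (180,193) between the open fingers, and the fit gives radius 28 mm and top at z 0.223, matching the spec. I'll centre over it, lower partway and check.

Request:
jog_arm:
  motion: "100 -0.05 -0.03 0 0 0 0; 100 -0.092 -0.054 0 0 0 0; 100 -0.092 -0.054 0.05 0 0 0; 100 -0.092 -0.054 0.1 0 0 0; 100 -0.092 -0.054 0.1 0 0 0"

```text
time: 3.02
tool_pos: [0.5076, 0.241, 0.2483]
tool_rot: [-0.002, 0.158, 0.987, -0.001]
contact_force: [-0.5, -0.2, 0.1]
gripper_width: 0.999
grasp_force: 0.0
```

```bash
python3 look.py c
```

```text
3.025 [0.5076 0.241  0.2483] [-0.4968 -0.1953  0.1231] 0.9989941000721083 0.0 [ 0.3108 -0.1038  1.7382  0.      1.5121 -0.942 ]
[[-0.9498  0.3127 -0.0047]
 [ 0.3127  0.9498 -0.0015]
 [ 0.004  -0.0029 -1.    ]]
cap [(0.91, [0.5086, 0.2443, 0.1882], array([-0.0002,  0.0072,  0.1202]))]
cap_top [(0.9, [0.5081, 0.2386, 0.2218], array([-0.0026, -0.0041,  0.053 ]))]
jug_mouth []
cut 0.69 5225 centre (0.5086641907691956, 0.2428925633430481) r 0.04426245763897896 median [0.4879 0.2533 0.1633] topz 0.16411513318908683
```

View pics/c.png

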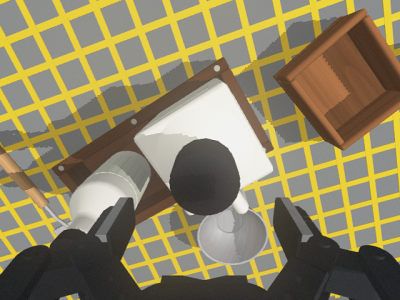

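The cap at (205,177) lies centrally between the fingers at x≈125 and 285. I'll descend and close.

Request:
jog_arm:
  motion: "100 -0.002 0.001 0.05 0 0 0; 100 -0.002 0.001 0.1 0 0 0; 100 -0.002 0.001 0.124 0 0 0; 100 -0.002 0.001 0.124 0 0 0; 100 -0.002 0.001 0.124 0 0 0"

```text
time: 3.9
tool_pos: [0.511, 0.2414, 0.1904]
tool_rot: [0.001, 0.159, 0.987, 0.001]
contact_force: [0.1, -0.3, -0.4]
gripper_width: 1.005
grasp_force: 0.0
```

Request:
jog_arm:
  motion: "20 0 0 0 0 0 0; 20 0 0 0 0 0 0; 20 0 0 0 0 0 0; 20 0 0 0 0 0 0; 20 0 0 0 0 0 0"

```text
time: 4.53
tool_pos: [0.5107, 0.2409, 0.1902]
tool_rot: [0.001, 0.159, 0.987, -0.0]
contact_force: [-2.4, -2.6, 5.7]
gripper_width: 0.621
grasp_force: 62.4
```

Request:
jog_arm:
  motion: "20 0 0 0 0 0 0; 20 0 0 0 0 0 0; 20 0 0 0 0 0 0; 20 0 0 0 0 0 0; 20 0 0 0 0 0 0"

```text
time: 5.15
tool_pos: [0.5107, 0.2409, 0.1901]
tool_rot: [0.001, 0.159, 0.987, -0.0]
contact_force: [-2.0, -3.1, 5.4]
gripper_width: 0.62
grasp_force: 62.4
```

```bash
python3 look.py d
```

```text
5.15 [0.5107 0.2409 0.1901] [-1.9569 -3.0963  5.4289] 0.6201000101026171 62.381380666047335 [ 0.3094 -0.0624  1.7971 -0.0008  1.4059 -0.9424]
[[-0.9496  0.3135  0.0012]
 [ 0.3135  0.9496 -0.0004]
 [-0.0013 -0.     -1.    ]]
cap [(0.7, [0.509, 0.242, 0.188], array([0.0039, 0.001 , 0.0043]))]
cap_top [(0.62, [0.5059, 0.2413, 0.2242], array([ 0.0093, -0.0023, -0.0681]))]
jug_mouth []
cut 0.83 18109 centre (0.5105185508728027, 0.24282076954841614) r 0.02795143611729145 median [0.5079 0.2439 0.2231] topz 0.2231527133986455
```

View pics/d.png

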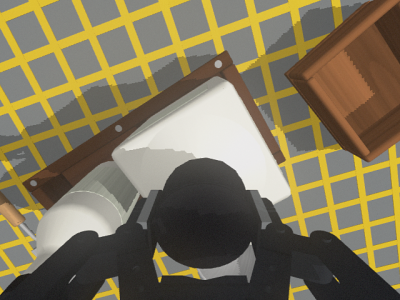

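The cap (205,212) is firmly held: width 0.62 (53 mm), 62 N. I'll press about 5 mm.

Request:
jog_arm:
  motion: "20 0 0 0.004 0 0 0; 20 0 0 0.008 0 0 0; 20 0 0 0.011 0 0 0; 20 0 0 0.011 0 0 0; 20 0 0 0.011 0 0 0"

```text
time: 6.02
tool_pos: [0.5111, 0.241, 0.1861]
tool_rot: [0.001, 0.159, 0.987, 0.0]
contact_force: [-3.1, -3.4, 10.4]
gripper_width: 0.618
grasp_force: 63.0
```

```bash
sed -i '/^for t in/,/^    print/d' look.py; python3 look.py e
```

```text
6.025 [0.5111 0.241  0.1861] [-3.119  -3.4203 10.4202] 0.6176245077627465 62.99337079748511 [ 0.3094 -0.059   1.8007 -0.0009  1.3977 -0.9424]
[[-0.9496  0.3135  0.0023]
 [ 0.3135  0.9496 -0.0001]
 [-0.0023  0.0006 -1.    ]]
cut 0.94 18187 centre (0.5108529925346375, 0.24252291023731232) r 0.028275717049837112 median [0.5082 0.244  0.2191] topz 0.21911775055335997
```

Request:
jog_arm:
  motion: "20 0 0 0.003 0 0 0; 20 0 0 0.003 0 0 0; 20 0 0 0.003 0 0 -0.07; 20 0 0 0.003 0 0 -0.14; 20 0 0 0.003 0 0 -0.14"

```text
time: 6.75
tool_pos: [0.5116, 0.2418, 0.1853]
tool_rot: [0.002, 0.054, 0.999, 0.001]
contact_force: [-3.1, -0.7, 10.8]
gripper_width: 0.62
grasp_force: 62.9
```

```bash
python3 look.py f; python3 -c "
from plant import state;s=state();print(s['ft_torque'])"
```

```text
6.75 [0.5116 0.2418 0.1853] [-3.0633 -0.7335 10.8489] 0.6203912119035923 62.916557248681784 [ 0.3098 -0.0579  1.8011  0.0004  1.394  -1.153 ]
[[-0.9942  0.1079  0.0041]
 [ 0.1079  0.9942  0.0017]
 [-0.0039  0.0021 -1.    ]]
cut 0.81 18067 centre (0.5113129615783691, 0.2437928467988968) r 0.027945710346102715 median [0.5085 0.2439 0.2183] topz 0.21832498278492168
[-0.22380309  0.43478286 -0.03273399]
```

View pics/f.png

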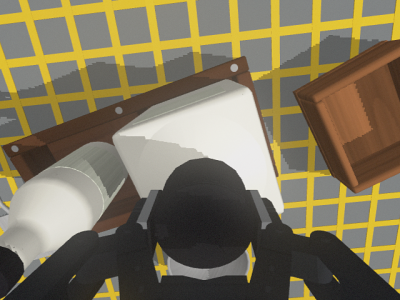

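Jug still square in its bay (centre (195,150)), cap held 4.8 mm down, with hardly any torque: it is turning. I'll continue to about 78°.

Request:
jog_arm:
  motion: "20 0 0 0.001 0 0 -0.09; 20 0 0 0.001 0 0 -0.18; 20 0 0 0.001 0 0 -0.27; 20 0 0 0.001 0 0 -0.36; 20 0 0 0.001 0 0 -0.4"

```text
time: 7.48
tool_pos: [0.5116, 0.2421, 0.1849]
tool_rot: [0.002, -0.244, 0.97, 0.001]
contact_force: [-3.7, 0.1, 11.0]
gripper_width: 0.62
grasp_force: 62.9
```

Request:
jog_arm:
  motion: "20 0 0 0 0 0 -0.09; 20 0 0 0 0 0 -0.18; 20 0 0 0 0 0 -0.27; 20 0 0 0 0 0 -0.36; 20 0 0 0 0 0 -0.36"

```text
time: 8.1
tool_pos: [0.5121, 0.2424, 0.1852]
tool_rot: [0.003, -0.493, 0.87, 0.0]
contact_force: [-1.8, 0.7, 10.7]
gripper_width: 0.622
grasp_force: 62.9
```

```bash
python3 look.py g; python3 -c "
from plant import state;s=state();print(s['ft_torque'])"
```

```text
8.1 [0.5121 0.2424 0.1852] [-1.7733  0.7165 10.7386] 0.6218534425111549 62.90857007727027 [ 0.3101 -0.0576  1.8009  0.0014  1.392  -2.2931]
[[-0.5129 -0.8584  0.0055]
 [-0.8584  0.5129  0.0032]
 [-0.0056 -0.0031 -1.    ]]
cut 0.74 18009 centre (0.5124828219413757, 0.24285700917243958) r 0.027853939682245255 median [0.5108 0.2405 0.2183] topz 0.2183530197637938
[0.03985961 0.26955752 0.03436095]
```

View pics/g.png

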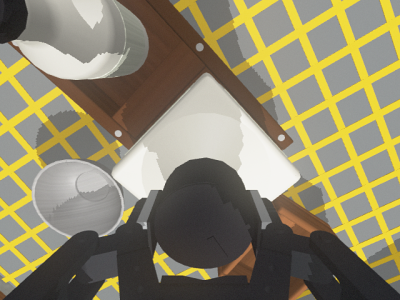

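Jug square in its bay, tool turned 77°. I'll lift gently and watch the force.

Request:
jog_arm:
  motion: "20 0 0 -0.006 0 0 0; 20 0 0 -0.012 0 0 0; 20 0 0 -0.02 0 0 0; 20 0 0 -0.026 0 0 0; 20 0 0 -0.026 0 0 0"

```text
time: 8.82
tool_pos: [0.51, 0.2411, 0.1938]
tool_rot: [-0.0, -0.493, 0.87, 0.0]
contact_force: [0.8, -0.4, -0.8]
gripper_width: 0.619
grasp_force: 62.7
```

The force has dropped to about zero 4 mm above the locked height, so the cap is free. I'll lift it off.

Request:
jog_arm:
  motion: "20 0 0 -0.02 0 0 0; 20 0 0 -0.045 0 0 0; 20 0 0 -0.075 0 0 0; 20 0 0 -0.105 0 0 0; 20 0 0 -0.116 0 0 0"

```text
time: 9.45
tool_pos: [0.511, 0.2414, 0.2546]
tool_rot: [0.001, -0.493, 0.87, -0.0]
contact_force: [0.0, -0.7, -0.2]
gripper_width: 0.623
grasp_force: 62.8
```

Request:
jog_arm:
  motion: "20 0 0 0 0 0 0; 20 0 0 0 0 0 0; 20 0 0 0 0 0 0; 20 0 0 0 0 0 0; 20 0 0 0 0 0 0"

```text
time: 10.07
tool_pos: [0.5102, 0.2411, 0.2522]
tool_rot: [-0.0, -0.493, 0.87, 0.0]
contact_force: [-0.0, 0.6, -0.3]
gripper_width: 0.619
grasp_force: 62.8
```

```bash
python3 look.py i; python3 - <<'E'
from h import *
ims=[]
for c in("side","scene"):
    f=grab_frame(c)
    for t in("cap","jug","jug_mouth"):
        print(c,t,[(round(r["p"],2),np.round(r["at"],4)) for r in place_of(c,t)[:1]])
    P=np.linalg.inv(f["world_from_camera"])@[.51,.241,.2,1];K=f["intrinsics"]
    u,v=int(K[0,0]*P[0]/-P[2]+K[0,2]),int(K[1,1]*P[1]/P[2]+K[1,2]);ims.append(cv2.resize(f["color"][max(v-60,0):v+60,u-60:u+60,::-1],(390,390)))
cv2.imwrite("pics/j.png",np.hstack(ims))
E
```

```text
10.075 [0.5102 0.2411 0.2522] [-0.0201  0.5754 -0.3386] 0.6187049436099681 62.77610840275884 [ 0.3097 -0.1031  1.7312  0.      1.5139 -2.2923]
[[-0.5138 -0.8579 -0.0004]
 [-0.8579  0.5138 -0.0001]
 [ 0.0003  0.0003 -1.    ]]
cut 0.97 18091 centre (0.510870099067688, 0.2417009174823761) r 0.02792464569211006 median [0.5092 0.2394 0.2853] topz 0.28527603026187165
side cap [(0.64, array([0.5116, 0.2435, 0.2508]))]
side jug [(0.76, array([0.5126, 0.2399, 0.008 ]))]
side jug_mouth [(0.86, array([0.5114, 0.2373, 0.2105]))]
scene cap [(0.53, array([0.5158, 0.2387, 0.2483]))]
scene jug [(0.67, array([0.5125, 0.2439, 0.0072]))]
scene jug_mouth [(0.72, array([0.5121, 0.2379, 0.2174]))]
```

View pics/j.png

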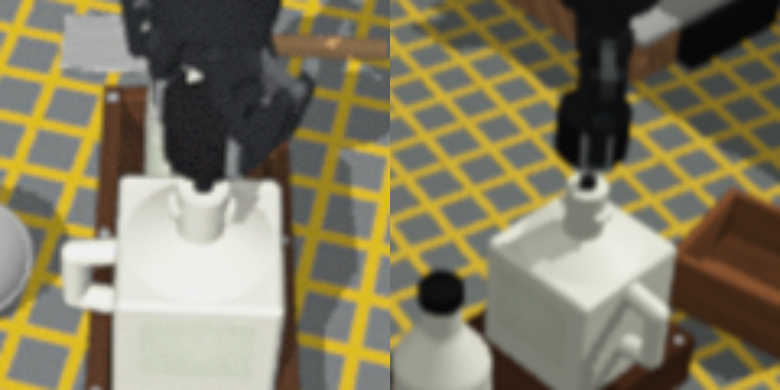

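Cap held above the jug's open mouth (mouth at (205,190) left, (588,185) right). Its top is at z 0.285, so its underside is about 36 mm above the mouth. The jug is upright in its holder.

```bash
python3 -c "
from plant import job_done;print(job_done())"
```

```text
the job is handed in; nothing more can be done
None
```

The cap is off and was handed in held upright and still, about 36 mm above the jug's open mouth; the jug is standing in its holder, nothing else was touched, and it took about 10 s of the 38 s.

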